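# Lock a drive flange into its transport rack

## Task

The transport rack holds two steel parts of the same diameter, side by side: a drive flange with a tall round hub and a flat disc. Lock the drive flange down: push the upright tab of its keeper slide with the fingertips all the way in to the end stop, then let it go so that it springs back and latches on its stop pin at mid position. Pinch, grasp and lift nothing, do not pull up a stop pin, leave the flat disc's keeper out, and do not disturb the parts or the other things lying about.

Things in the scene. Friction and masses are not known exactly. Their poses are not given: they have to be found in the camera images.
- rack: fixed aluminium plate, 250 x 270 x 10 mm, x -115 to +135 mm, carrying two nests side by side; origin on the table. Its +x is the push direction (away from the robot), +y its left. Nest centres at x = 70, y = +70 (left) and -70 mm (right). Each nest's keeper lies along x at the same y, tab at the robot's end. Before the tabs (x below -130 mm) the table is free but for the bush at y = 0.
- flange: loose steel drive flange: 100 mm round, 10 mm thick, with an upright hub of 32 mm diameter on top, 62 mm high overall; origin at the centre of its underside, which lies 10 mm above the table. It stands in the left or the right nest among four low pins.
- disc: loose flat steel disc, 100 mm round and 10 mm thick, in the other nest; origin at the centre of its underside.
- keeper_l (a joint): the left (+y) keeper slide's travel in m: 0 = out (sprung rest position), 0.024 = the latched mid position, held by its stop pin, 0.042 = pushed right in against its end stop. It moves along the rack's +x. A spring pushes it back out: 3 N at 0, about 9 N at 0.042, and the end stop is solid.
- keeper_r (a joint): the right (-y) keeper slide's travel in m: 0 = out (sprung rest position), 0.024 = the latched mid position, held by its stop pin, 0.042 = pushed right in against its end stop. It moves along the rack's +x. A spring pushes it back out: 3 N at 0, about 9 N at 0.042, and the end stop is solid.
- tab_l (a point): point on the pushing face (robot side, facing rack -x) of the left keeper's upright steel tab, 63 mm above the table; moves with the slide. The tab is 44 mm wide (rack y), 10 mm thick (rack x), from 23 to 79 mm above the table. Its back and sides are dark. Behind, 70 mm from this face at rest, stands the guide with the stop pin, 64 mm high, pin head up to 85 mm. Push along rack +x.
- tab_r (a point): point on the pushing face (robot side, facing rack -x) of the right keeper's upright steel tab, 63 mm above the table; moves with the slide. The tab is 44 mm wide (rack y), 10 mm thick (rack x), from 23 to 79 mm above the table. Its back and sides are dark. Behind, 70 mm from this face at rest, stands the guide with the stop pin, 64 mm high, pin head up to 85 mm. Push along rack +x.
- pin_l (a joint): height in m of the left keeper's stop pin, an upright sprung steel pin with a round head in the bridge over the slide: 0 = down. As the slide goes in, its ramp lifts the pin 6 mm; past 0.025 m of travel the pin drops behind it by itself and then stops the slide's return at 0.024.
- pin_r (a joint): height in m of the right keeper's stop pin, an upright sprung steel pin with a round head in the bridge over the slide: 0 = down. As the slide goes in, its ramp lifts the pin 6 mm; past 0.025 m of travel the pin drops behind it by itself and then stops the slide's return at 0.024.
- bush: bystander: loose steel bush standing on the table between the lines of the two tabs, 26 mm round, 38 mm high; origin at the centre of its underside
- stub: bystander: loose dark steel stub standing on the rack's plate between the nests, 20 mm round, 45 mm high; origin at the centre of its underside
- grease: bystander: white jar, 52 mm round, 90 mm high, left of the rack; origin at the centre of its underside
- bearing: bystander: steel bearing ring, 62 mm round, 18 mm high, left of the rack; origin at the centre of its underside
- carton: bystander: small cardboard box 90 x 60 x 50 mm, left of the rack; origin at the centre of its underside
- driver: bystander: screwdriver 200 mm long lying right of the rack, 26 mm high; origin under its middle
- wrench: bystander: wrench 180 mm long lying right of the rack, 8 mm high; origin under its middle

How it is judged:
On the way, in this order (a step that is already met when the one before it is completed fails the run):
1. the drive flange's keeper is pushed in to its end stop (((y of flange in the frame of rack above 0 m and value of joint keeper_l above 0.036 m) or (y of flange in the frame of rack below 0 m and value of joint keeper_r above 0.036 m))), for 0.1 s.
2. it has sprung back and rests on its stop pin at mid position (((y of flange in the frame of rack above 0 m and value of joint keeper_l between 0.019 and 0.028 m and value of joint pin_l below 0.003 m and value of joint keeper_r below 0.005 m) or (y of flange in the frame of rack below 0 m and value of joint keeper_r between 0.019 and 0.028 m and value of joint pin_r below 0.003 m and value of joint keeper_l below 0.005 m))), for 0.2 s.
At the end, for the whole second after the job is handed in: The keeper in line with the drive flange rests latched at mid travel (19 to 28 mm of 42), its pin down within 3 mm; the other keeper is out within 5 mm; flange and disc within 8 mm of where they were, flange at rest (((y of flange in the frame of rack above 0 m and value of joint keeper_l between 0.019 and 0.028 m and value of joint pin_l below 0.003 m and value of joint keeper_r below 0.005 m and velocity of joint keeper_l below 0.01 m/s and distance of each of flange, disc from where it was at the start of the episode below 0.008 m and linear speed of flange below 0.02 m/s) or (y of flange in the frame of rack below 0 m and value of joint keeper_r between 0.019 and 0.028 m and value of joint pin_r below 0.003 m and value of joint keeper_l below 0.005 m and velocity of joint keeper_r below 0.01 m/s and distance of each of flange, disc from where it was at the start of the episode below 0.008 m and linear speed of flange below 0.02 m/s))); the robot touches nothing.
It fails at once if the flange or the disc is knocked or lifted out of place (15 mm) (distance of any of flange, disc from where it was at the start of the episode above 0.015 m).
It fails at once if the flat disc's keeper is pushed in more than 10 mm ((y of flange in the frame of rack above 0 m and value of joint keeper_r above 0.01 m) or (y of flange in the frame of rack below 0 m and value of joint keeper_l above 0.01 m)).
It fails at once if a stop pin is pulled up by more than 10 mm (value of joint any of pin_l, pin_r above 0.01 m).
It fails at once if a tab is pinched: the fingers press on its back or sides with over 3 N (contact force between the fingers and keeper_l_c5 above 3 N or contact force between the fingers and keeper_r_c5 above 3 N).
It fails at once if a bystander is moved by more than 25 mm (distance of any of bush, stub, grease, bearing, carton, driver, wrench from where it was at the start of the episode above 0.025 m).
It also fails if it takes over 32 s, if anything falls off the work surface, if the arm or the gripper's body presses on something with over 40 N, if the wrist force passes 120 N, or if a joint passes its speed limit or range.

## Robot

A 7-joint arm with a two-finger parallel gripper is mounted at the origin on the work surface. World frame = base frame: x ahead of the robot, y to its left, z up, the work surface at z = 0. Lengths are in m, angles in rad, forces in N, time in s.
With the tool pointing down it reaches from about 0.4 to 0.9 m from the base axis. Payload 5.5 kg.
Tool frame: the origin (TCP) lies at the very end of the fingers, on their centre line; the grasp point (between the pads) lies 19 mm behind it (grasp_offset is the distance from the TCP to the grasp point, in m); z points along the fingers, y is the direction in which the jaws open and shut (so a half turn about z gives the same grasp; the last joint's range is limited). The gripper opens to 85 mm and grips with 20 to 120 N. Pads are 22 mm wide; open, the fingers measure 114 mm over their backs; the gripper's body (76 mm by 85 mm) begins 54 mm behind the grasp point. The pads swing forward as they close: fully open they stand 13 mm farther back than shut.
Start: joints at [1.453, 0.501, -0.427, 1.55, 0.221, 1.138, -0.21], TCP at [0.242, -0.603, 0.231] pointing down, gripper open.
Joint ranges: [-2.88, 2.88], [-0.31, 2.03], [-1.54, 1.56], [0.2, 2.42], [-1.41, 4.55], [0.19, 2.02], [-2.57, 2.57]. Speed limits (rad/s): [2.57, 2.57, 3.14, 3.14, 3.14, 3.14, 3.14].

## Interface

Orientations are given as a unit quaternion [x, y, z, w].
In Python, from rig import * gives the robot as it stands.
- The arm moves only by the shell command python3 -m pendant 'ROWS'. ROWS is text: rows parted by semicolons, each of 7 numbers parted by spaces: the closure, from 0 (fully open) to 1 (shut), then the shift along the world's x, y, z as a fraction of full scale, then the turn, a rotation vector about the world's x, y, z as a fraction of full scale. A call has 1 to 8 rows; each row is the pose to reach, as a shift and turn from the pose commanded when the call began; what a row does not reach only later rows make up. Full scale, the value 1, is 0.2 m for a shift and 90 degrees for a turn. A row lasts 1/8 s, in which the tool goes at most 62.5 mm and 10.7 degrees, less where a joint would pass 70% of its speed; a pose out of reach is approached as far as the arm can. A call with a number of a shift or a turn outside -1 to 1 is refused whole. A call with a gripper value outside its range is refused whole. The fingers move at their own pace and stop on an object; the grip force is fixed at half the most. Time passes only in rows, so rows that repeat a pose let the fingers close. It gives the time, the measured TCP pose, the force and the opening at its end, in the units of the state.
- sense(): the state, without advancing time (a new reading comes with each control period).
- grab_frame(name): name is "scene" or "top" or "wrist"; returns (picture, depth): 480x640x3 uint8, blue, green, red; 480x640 float32, m along the optical axis (not along the pixel's ray), 0 where there is no reading.
- camera_model(name): a dict with "fx", "fy", "cx", "cy" (pixels), "rvec" (rotation vector, rad) and "tvec" (3), from world to camera coordinates, as OpenCV has them; the wrist camera has in their place "T_tool_cam" (4x4, takes a point from camera to tool coordinates, whose origin is the TCP and whose axes are the flange's). Camera axes: x right, y down, z forward; pixel columns grow to the right and rows downward; lengths in m; the calibration is good to about 2 mm. The wrist camera is an equidistant fisheye: a pixel r from the principal point sees the ray r / f radians off the axis. A picture is of the moment at which its call begins: read the wrist's pose just before it. camera_model takes no time and is no camera call.
- hand_in(): hands the job in, once; it reports no verdict.
The state is a dict: "time_s": time; "joints": joint angles; "joint_vel": joint speeds; "tau": joint torques, N m; "eef_pos": TCP position; "tool_rot": TCP orientation; "wrist_force": force on the tool from outside, world axes, zero at the start; "wrist_torque": the same for the moment, N m; "width": finger opening in m.
Only numpy, scipy, OpenCV 4.12 (cv2) and the standard library are available. Lean on these libraries where they do the work, as an engineer would, in place of code of your own. Each camera call takes 0.05 s, during which the arm holds its last target. There are 200 camera calls.

## Working session

There is one attempt and no reset: what is moved stays moved. The work goes in short steps, Python scripts to look and compute and a shell command to move; the robot and the scene stay as the last step left them, time stands still between calls to the robot, and variables do not carry over. Pictures are saved under pics/ and viewed, about 8 in all and at most 12, crops included, and the job is handed in when it is done.

```bash
mkdir -p pics; python3 - <<'E'
from rig import *
import cv2,numpy as np
s=sense();print(s)
for n in("scene","top"):
    p,d=grab_frame(n);cv2.imwrite(f"pics/{n}0.png",p);np.save(f"pics/{n}0.npy",d);print(n,camera_model(n))
print(camera_model("wrist"))
E
```

```text
{'time_s': 0.0, 'joints': array([ 1.45321258,  0.50186362, -0.42680824,  1.55144508,  0.22077746,
        1.13828655, -0.21028937]), 'joint_vel': array([ 0.00095955, -0.00017696,  0.00044213,  0.00114798, -0.00117353,
       -0.00155617, -0.00011935]), 'tau': array([-7.85083212e-04, -5.69526458e+01, -5.81663489e+00, -2.80942297e+01,
        1.07088330e-02,  1.18527532e-02, -1.74412020e-05]), 'eef_pos': array([ 0.24129167, -0.60281174,  0.230253  ]), 'tool_rot': array([ 9.81923062e-01,  1.89277970e-01, -1.34380203e-04, -9.65307705e-04]), 'wrist_force': array([ 0.14970798, -0.07319967,  0.66384315]), 'wrist_torque': array([-0.0192876 ,  0.01345932, -0.03172582]), 'width': 0.0852304150964697}
scene {'fx': 550.9265714636924, 'fy': 550.9265714636924, 'cx': 322.2824185105057, 'cy': 231.59307879691042, 'rvec': array([ 2.28897438,  1.40023796, -0.37173827]), 'tvec': array([-0.28512045, -0.3958078 ,  1.62658854])}
top {'fx': 476.37034365972954, 'fy': 476.37034365972954, 'cx': 319.24244178472816, 'cy': 241.19914829178302, 'rvec': array([ 2.11478826, -2.16165181,  0.18554977]), 'tvec': array([0.03397995, 0.52723565, 1.19106596])}
{'fx': 371.64829954431775, 'fy': 371.64829954431775, 'cx': 319.28871151718795, 'cy': 240.2624752357048, 'T_tool_cam': array([[ 1.19429736e-03, -9.61158717e-01, -2.75993651e-01,
         7.06221080e-02],
       [ 9.99999089e-01,  9.74156990e-04,  9.34720022e-04,
         5.81549388e-04],
       [-6.29553152e-04, -2.75994515e-01,  9.61159004e-01,
        -1.43978487e-01],
       [ 0.00000000e+00,  0.00000000e+00,  0.00000000e+00,
         1.00000000e+00]])}
```

View pics/scene0.png

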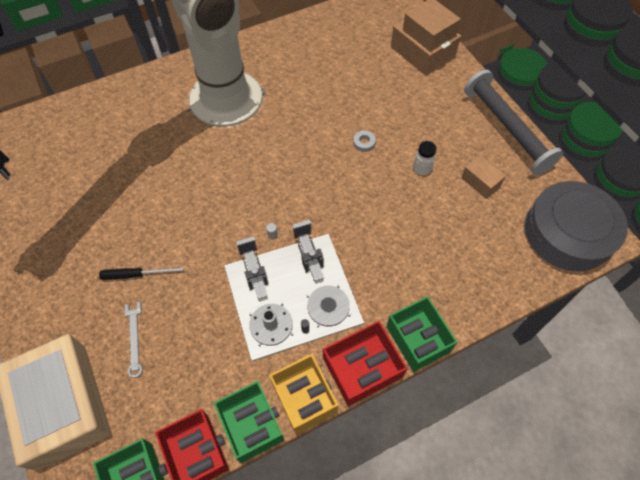

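View pics/top0.png

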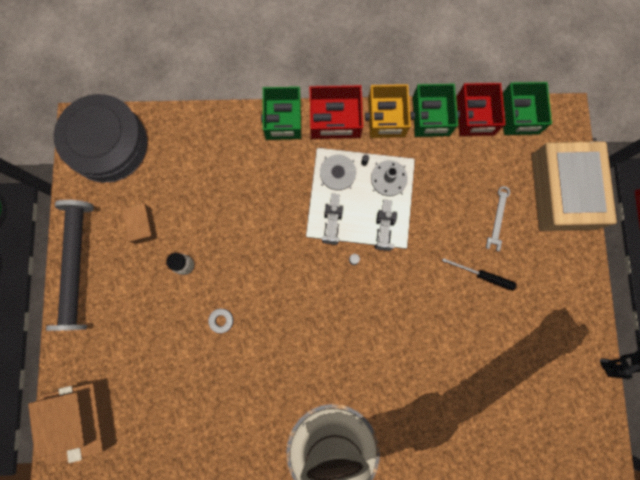

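The scene view shows the hubbed part at (269,318) and the flat disc at (328,305). In the top view the hubbed part is at (389,178) and the disc at (338,172). The tabs are at (332,238) and (384,240), and the bush at (355,259). So the flange is in the right nest. Next I'll measure the rack pose, the tab and the depth.

```bash
cat > h.py <<'E'
import numpy as np,cv2
from rig import *
def cam(n):
    m=camera_model(n);R=cv2.Rodrigues(m["rvec"])[0];return m,R,m["tvec"]
def plane(n,uv,z):
    m,R,t=cam(n);uv=np.atleast_2d(uv).astype(float)
    r=np.c_[(uv[:,0]-m["cx"])/m["fx"],(uv[:,1]-m["cy"])/m["fy"],np.ones(len(uv))]@R
    c=-R.T@t;return c+r*((z-c[2])/r[:,2])[:,None]
def cloud(n,d):
    m,R,t=cam(n);v,u=np.mgrid[:480,:640]
    P=np.stack([(u-m["cx"])/m["fx"]*d,(v-m["cy"])/m["fy"]*d,d],-1);return (P-t)@R
def proj(n,P):
    m,R,t=cam(n);q=np.atleast_2d(P)@R.T+t;return np.c_[q[:,0]/q[:,2]*m["fx"]+m["cx"],q[:,1]/q[:,2]*m["fy"]+m["cy"]]
E
python3 - <<'E'
from h import *
for n,roi in(("top",(295,140,425,260)),("scene",(215,225,370,360))):
    im=cv2.imread(f"pics/{n}0.png");d=np.load(f"pics/{n}0.npy")
    m=(im.min(2)>150).astype(np.uint8);k=np.zeros_like(m);x0,y0,x1,y1=roi;k[y0:y1,x0:x1]=1;m*=k
    m=cv2.morphologyEx(m,cv2.MORPH_OPEN,np.ones((3,3)))
    c=max(cv2.findContours(m,0,2)[0],key=cv2.contourArea)
    q=cv2.boxPoints(cv2.minAreaRect(plane(n,c[:,0],.01)[:,:2].astype(np.float32)))
    print(n,cv2.minAreaRect(plane(n,c[:,0],.01)[:,:2].astype(np.float32)));print(q.round(4))
    if n=="top":
        P=cloud(n,d)
        for u,v in((338,172),(392,173),(389,186),(332,238),(333,238),(384,235),(384,240),(355,259)):print(u,v,P[v,u].round(3),im[v,u])
        print("bush",plane(n,(355,259),.038))
a=cv2.resize(cv2.imread("pics/top0.png")[140:270,300:425],None,fx=4.5,fy=4.5,interpolation=cv2.INTER_CUBIC);cv2.imwrite("pics/c1.png",a)
E
```

```text
top ((0.651673436164856, -0.092656210064888), (0.26979804039001465, 0.25237226486206055), 82.00498962402344)
[[ 0.508  -0.2087]
 [ 0.7579 -0.2438]
 [ 0.7954  0.0234]
 [ 0.5455  0.0585]]
338 172 [ 0.721 -0.033  0.02 ] [68 68 71]
392 173 [ 0.698 -0.17   0.074] [34 33 35]
389 186 [ 0.681 -0.17   0.013] [161 165 168]
332 238 [ 0.53  -0.01   0.076] [179 183 187]
333 238 [ 0.529 -0.012  0.08 ] [176 182 184]
384 235 [ 0.543 -0.148  0.033] [177 182 187]
384 240 [ 0.53  -0.148  0.031] [178 183 186]
355 259 [ 0.48  -0.069  0.036] [186 190 195]
bush [[ 0.48010487 -0.06914976  0.038     ]]
scene ((0.6551743149757385, -0.09540969133377075), (0.2710220217704773, 0.25018683075904846), 82.03238677978516)
[[ 0.5125 -0.2123]
 [ 0.7603 -0.247 ]
 [ 0.7978  0.0215]
 [ 0.5501  0.0561]]
```

View pics/c1.png

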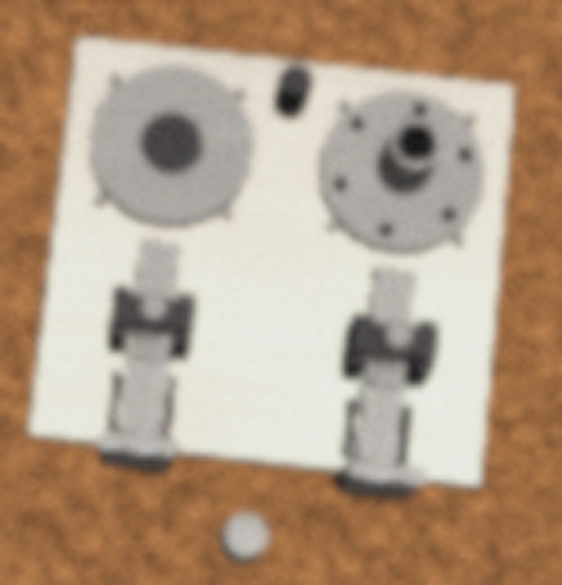

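The rack yaw is −8.0° and both views agree to within 4 mm. The plate measures 250×270 mm, and the bush comes out at rack (−165, 0), as it should. The flange is at y = −70, so the right keeper is the one to push. I'll shut the fingers and move over the standoff at rack (−165, −70) mm, world about (0.470, −0.139), turning −30° about z.

```bash
python3 -m pendant '1 .1 .2 0 0 0 -.03; 1 .2 .4 0 0 0 -.06; 1 .3 .6 0 0 0 -.09; 1 .38 .78 0 0 0 -.11; 1 .38 .78 0 0 0 -.11' && python3 -m pendant '1 .1 .2 0 0 0 -.03; 1 .2 .4 0 0 0 -.06; 1 .3 .6 0 0 0 -.09; 1 .38 .78 0 0 0 -.11; 1 .38 .78 0 0 0 -.11' && python3 -m pendant '1 .1 .2 0 0 0 -.03; 1 .2 .4 0 0 0 -.06; 1 .3 .6 0 0 0 -.09; 1 .38 .76 0 0 0 -.11; 1 .38 .76 0 0 0 -.11; 1 .38 .76 0 0 0 -.11'
```

```text
time_s: 0.72
eef_pos: [0.3197, -0.4438, 0.2313]
tool_rot: [0.994, 0.107, 0.0, -0.001]
wrist_force: [0.3, 0.3, 0.2]
width: 0.0001
time_s: 1.35
eef_pos: [0.3949, -0.2891, 0.2314]
tool_rot: [1.0, 0.02, 0.0, -0.0]
wrist_force: [0.2, 0.4, -0.0]
width: 0.0001
time_s: 2.1
eef_pos: [0.4691, -0.1414, 0.231]
tool_rot: [0.998, -0.069, -0.0, 0.0]
wrist_force: [0.2, -0.8, 0.4]
width: -0.0
```

I'm in place over the standoff. A check with the wrist camera follows, with the expected tab top edges drawn in.

```bash
cat >> h.py <<'E'
from scipy.spatial.transform import Rotation as Ro
O=np.array([.6436,-.0926,0]);RZ=Ro.from_euler("z",-8,degrees=True).as_matrix()
def W(p):return O+np.atleast_2d(p)@RZ.T
def inrack(w):return (np.atleast_2d(w)-O)@RZ
def wproj(P,s):
    m=camera_model("wrist");T=np.eye(4);T[:3,:3]=Ro.from_quat(s["tool_rot"]).as_matrix();T[:3,3]=s["eef_pos"]
    C=np.linalg.inv(T@m["T_tool_cam"]);q=np.atleast_2d(P)@C[:3,:3].T+C[:3,3]
    th=np.arctan2(np.hypot(q[:,0],q[:,1]),q[:,2]);ph=np.arctan2(q[:,1],q[:,0])
    return np.c_[m["cx"]+m["fx"]*th*np.cos(ph),m["cy"]+m["fx"]*th*np.sin(ph)]
def wplane(uv,z,s):
    m=camera_model("wrist");T=np.eye(4);T[:3,:3]=Ro.from_quat(s["tool_rot"]).as_matrix();T[:3,3]=s["eef_pos"];T=T@m["T_tool_cam"]
    d=np.atleast_2d(uv)-[m["cx"],m["cy"]];r=np.hypot(*d.T);th=r/m["fx"]
    v=np.c_[d/r[:,None]*np.sin(th)[:,None],np.cos(th)]@T[:3,:3].T;c=T[:3,3];return c+v*((z-c[2])/v[:,2])[:,None]
E
python3 - <<'E'
from h import *
s=sense();p,d=grab_frame("wrist");cv2.imwrite("pics/w0raw.png",p);import pickle;pickle.dump(s,open("s0.pkl","wb"))
print(inrack(s["eef_pos"]))
for q in wproj(W([[-.125,-.092,.079],[-.125,-.048,.079],[-.165,-.07,.0]]),s):print(q);cv2.circle(p,tuple(q.round().astype(int).tolist()),3,(0,0,255),1)
cv2.imwrite("pics/w0.png",p)
E
```

```text
[[-0.16598221 -0.07261675  0.23098992]]
[343.0138768  173.80673909]
[287.84596628 173.78218152]
[316.16650112 204.72229899]
```

View pics/w0.png

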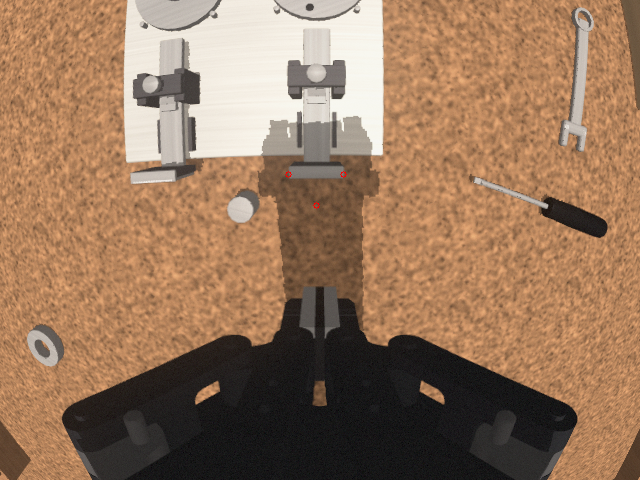

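The wrist view shows the right tab's top between (288,178) and (344,178). My prediction was at row 174, so the tab face is about 3 mm nearer than expected, and y agrees. Working out the numbers.

```bash
python3 - <<'E'
from h import *
import pickle;s=pickle.load(open("s0.pkl","rb"))
im=cv2.imread("pics/w0raw.png").max(2)
print(im[158:186,316],im[171,278:354:1])
w=wplane([[288,178],[344,178],[316,164]],.079,s);print(w,inrack(w))
print("fingertips",wproj(s["eef_pos"]+[[0,0,0],[.011,0,0]]@RZ.T,s))
E
```

```text
[126 127 126 108  68  62  60  77 112 125 130 130 131 131 130 127 125 126
 122 117 105 103 107 104 105 103  99 101] [119 117 113 117 123 133 135 134 129 122 116 123 130 129 129 128 129 127
 131 129 131 131 131 129 127 131 130 130 129 130 130 130 131 132 131 134
 130 132 131 131 131 130 128 131 127 132 130 128 127 131 132 130 131 133
 133 131 133 132 134 131 130 128 128 131 132 121 115 110 106  97  89  96
 104 109 110 103]
[[ 0.50975215 -0.12234392  0.079     ]
 [ 0.50355509 -0.16666131  0.079     ]
 [ 0.51769664 -0.14606414  0.079     ]] [[-0.1284057  -0.04808247  0.079     ]
 [-0.12837466 -0.09283103  0.079     ]
 [-0.11723731 -0.07046619  0.079     ]]
fingertips [[318.21374226 306.41071022]
 [318.23174288 282.88117072]]
```

The tab face lies at rack x = −128 mm, y = −70.5 mm. It measures 44.7 mm wide and about 10 mm thick, which fits. I'll descend to z ≈ 0.05 with the fingertips about 27 mm before the face.

```bash
python3 -m pendant '1 0 .01 -.2 0 0 0; 1 0 .01 -.4 0 0 0; 1 0 .01 -.6 0 0 0; 1 0 .01 -.75 0 0 0; 1 0 .01 -.85 0 0 0; 1 0 .01 -.9 0 0 0; 1 0 .01 -.9 0 0 0' && python3 - <<'E'
from h import *
s=sense();print(s["eef_pos"],inrack(s["eef_pos"]),s["wrist_force"])
E
```

```text
time_s: 3.02
eef_pos: [0.469, -0.1384, 0.0509]
tool_rot: [0.998, -0.069, -0.001, 0.0]
wrist_force: [-0.2, -0.3, -0.7]
width: -0.0002
[ 0.46902607 -0.13836992  0.05091448] [[-0.16650504 -0.06962048  0.05091448]] [-0.15559163 -0.26900067 -0.6870196 ]
```

```bash
python3 -m pendant '1 .04 -.0055 0 0 0 0; 1 .08 -.011 0 0 0 0; 1 .1 -.014 0 0 0 0; 1 .1 -.014 0 0 0 0' && python3 -m pendant '1 .03 -.004 0 0 0 0; 1 .05 -.007 0 0 0 0; 1 .05 -.007 0 0 0 0' && python3 -m pendant '1 .03 -.004 0 0 0 0; 1 .05 -.007 0 0 0 0; 1 .05 -.007 0 0 0 0'
```

```text
time_s: 3.52
eef_pos: [0.4903, -0.1402, 0.0516]
tool_rot: [0.998, -0.069, 0.0, 0.0]
wrist_force: [0.7, 0.5, -0.1]
width: -0.0001
time_s: 3.9
eef_pos: [0.499, -0.1415, 0.0511]
tool_rot: [0.998, -0.069, -0.001, 0.0]
wrist_force: [-3.3, 0.8, 3.3]
width: 0.0001
time_s: 4.28
eef_pos: [0.5079, -0.1428, 0.0508]
tool_rot: [0.998, -0.069, -0.002, -0.0]
wrist_force: [-5.0, 1.7, 2.1]
width: -0.0
```

Contact came at TCP x ≈ 0.496, as predicted, with spring force of 3 to 5 N. The end stop is expected near x ≈ 0.538.

```bash
python3 -m pendant '1 .03 -.004 0 0 0 0; 1 .06 -.0085 0 0 0 0; 1 .1 -.014 0 0 0 0; 1 .1 -.014 0 0 0 0' && python3 -m pendant '1 .02 -.003 0 0 0 0; 1 .035 -.005 0 0 0 0; 1 .035 -.005 0 0 0 0'
```

```text
time_s: 4.78
eef_pos: [0.5274, -0.1456, 0.0506]
tool_rot: [0.998, -0.069, -0.002, -0.0]
wrist_force: [-9.0, 1.5, 4.9]
width: 0.0002
time_s: 5.15
eef_pos: [0.5337, -0.1464, 0.0506]
tool_rot: [0.998, -0.069, -0.003, -0.0]
wrist_force: [-8.2, 1.9, 5.4]
width: 0.0001
```

```bash
python3 -m pendant '1 .01 -.0014 0 0 0 0; 1 .02 -.003 0 0 0 0; 1 .02 -.003 0 0 0 0' && python3 -m pendant '1 .01 -.0014 0 0 0 0; 1 .015 -.002 0 0 0 0; 1 .015 -.002 0 0 0 0'
```

```text
time_s: 5.52
eef_pos: [0.5367, -0.1469, 0.0505]
tool_rot: [0.998, -0.069, -0.004, 0.0]
wrist_force: [-11.2, 1.5, 7.8]
width: 0.0001
time_s: 5.9
eef_pos: [0.5367, -0.1469, 0.0502]
tool_rot: [0.998, -0.069, -0.007, 0.0]
wrist_force: [-18.7, 2.5, 14.4]
width: 0.0
```

The arm stopped at x = 0.5367 while the force rose from 11 to 19 N, so that is the end stop. Now I'll back off gently along rack −x.

```bash
python3 -m pendant '1 -.03 .004 0 0 0 0; 1 -.06 .008 0 0 0 0; 1 -.09 .0125 0 0 0 0; 1 -.12 .017 0 0 0 0; 1 -.15 .021 0 0 0 0; 1 -.2 .028 0 0 0 0; 1 -.3 .042 0 0 0 0; 1 -.36 .05 0 0 0 0' && python3 -m pendant '1 0 0 .1 0 0 0; 1 0 0 .3 0 0 0; 1 -.1 0 .5 0 0 0; 1 -.1 0 .7 0 0 0; 1 -.1 0 .9 0 0 0; 1 -.1 0 .9 0 0 0;1 -.1 0 .9 0 0 0' && python3 - <<'E'
from h import *
s=sense();p,d=grab_frame("wrist");cv2.imwrite("pics/w1.png",p)
import pickle;pickle.dump(s,open("s1.pkl","wb"));print(s["eef_pos"],s["time_s"])
t,_=grab_frame("top");cv2.imwrite("pics/top1.png",t)
for x in(-.128,-.104,-.086):print(x,wproj(W([[x,-.092,.079],[x,-.048,.079]]),s))
c=cv2.resize(p[:240,90:450],None,fx=2.2,fy=2.2,interpolation=cv2.INTER_CUBIC);cv2.imwrite("pics/c2.png",c)
E
```

```text
time_s: 6.9
eef_pos: [0.4708, -0.1377, 0.0514]
tool_rot: [0.998, -0.069, 0.0, 0.0]
wrist_force: [-0.1, 0.2, -0.3]
width: -0.0
time_s: 7.78
eef_pos: [0.4513, -0.138, 0.2311]
tool_rot: [0.998, -0.069, 0.0, 0.0]
wrist_force: [-0.1, 0.3, 0.1]
width: -0.0004
[ 0.45130637 -0.13798336  0.23107147] 7.775
-0.128 [[344.46632742 155.16675948]
 [288.9194224  155.05813156]]
-0.104 [[344.76393314 125.10819428]
 [288.76722767 125.01577714]]
-0.086 [[344.91618323 102.64092294]
 [288.73968926 102.56059851]]
```

View pics/c2.png

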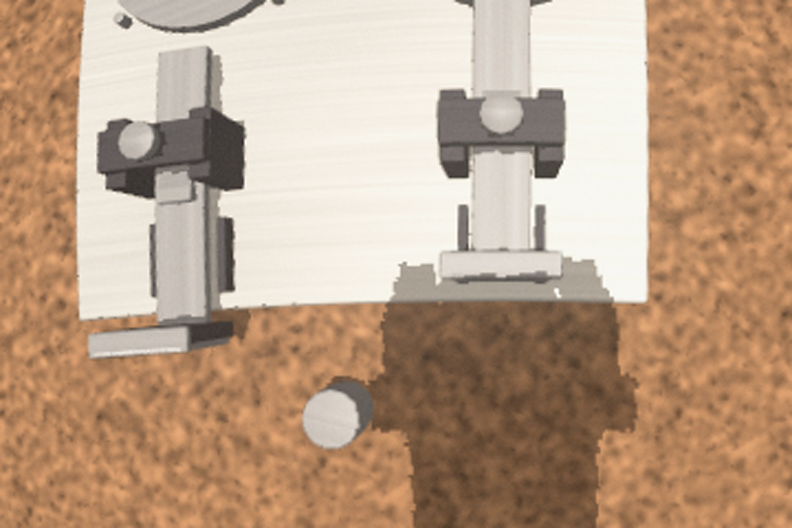

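The crop shows the right tab's front edge at crop row ~277, which is image row ~126. The latched prediction was row 125, against 155 for out and 103 for fully in, so it is latched at about 24 mm. The left tab is still out and the bush is standing. One numeric check that nothing else moved, then I'll hand in.

```bash
python3 - <<'E'
from h import *
a=cv2.GaussianBlur(cv2.imread("pics/top0.png"),(5,5),0);b=cv2.GaussianBlur(cv2.imread("pics/top1.png"),(5,5),0)
for n,(u,v) in dict(flange=(389,178),disc=(338,172),stub=(365,160),bush=(355,259),keeper_l=(332,225),keeper_r=(384,225),grease=(179,263),bearing=(220,321),carton=(138,223),driver=(480,274),wrench=(499,218)).items():
    t=a[v-12:v+13,u-12:u+13];r=cv2.matchTemplate(b[v-20:v+21,u-20:u+21],t,cv2.TM_CCOEFF_NORMED);_,m,_,l=cv2.minMaxLoc(r);print(n,round(m,3),"shift px",l[0]-8,l[1]-8)
hand_in();print(sense()["time_s"])
E
```

```text
flange 0.998 shift px 0 0
disc 1.0 shift px 0 0
stub 1.0 shift px 0 0
bush 0.762 shift px -1 0
keeper_l 1.0 shift px 0 0
keeper_r 0.686 shift px -1 -1
grease 1.0 shift px 0 0
bearing 1.0 shift px 0 0
carton 0.999 shift px 0 0
driver 0.888 shift px 0 0
wrench 1.0 shift px 0 0
the job is handed in; nothing more can be done
the job is handed in; nothing more can be done
```

The drive flange is locked down: its keeper, the right one, is latched at mid position, and the job is handed in. No verdict was reported.

- **Push:** I used shut fingertips on the right tab. The slide travelled about 41 mm, then stopped moving while the force rose from 11 to 19 N, so it was at its end stop. I then backed off along the same line and lifted clear by about 7.8 s.
- **Latch:** The wrist picture afterwards puts the right tab at about 24 mm of travel. The pin's height was not measured; it only looks down in the picture.
- **Other things:** By template matching in the top view, the flange, disc, left keeper, stub, grease, bearing, carton, driver and wrench show no shift.
- **Weaker matches:** The bush matched at only 0.76 with a shift of 1 pixel (about 2.5 mm). I put that down to the arm or its shadow in that part of the picture; the fingers kept well clear of it, and the wrist picture shows it standing. The driver matched at 0.89 with no shift.
- **Measurement disagreement:** The two fixed cameras differed by about 4 mm on the rack's position. The wrist view then put the tab 3 mm nearer than I had assumed, and contact came where that view predicted.

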